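# Set out the tube block and hold the dry bath's lid open

## Robot

A 6-joint arm with a two-finger parallel gripper is mounted at the origin on the work surface. World frame = base frame: x ahead of the robot, y to its left, z up, the work surface at z = 0. Lengths are in mm, angles in rad, forces in N, time in s.
With the tool pointing down it reaches from about 300 to 775 mm from the base axis. Payload 14.6 kg.
Tool frame: the origin (TCP) lies at the very end of the fingers, on their centre line; the grasp point (between the pads) lies 19 mm behind it; z points along the fingers, y is the line along which they close (so a half turn about z gives the same grasp; the last joint's range is limited). The gripper opens to 94 mm and grips with 3 to 60 N. Pads are 16 mm wide; open, the fingers measure 119 mm over their backs; the gripper's body (75 mm by 177 mm) begins 78 mm behind the grasp point.
Start: joints at [-1.246, 0.3, 1.521, -0, 1.321, -0.067], TCP at [210.011, -508.315, 205.446] pointing down, gripper open.
Joint ranges: [-3.03, 3.03], [-0.79, 2.21], [0.23, 2.52], [-1.04, 4.18], [0, 3.07], [-2.55, 2.55]. Speed limits (rad/s): [2.22, 2.22, 2.57, 3.14, 3.14, 3.14].

## Interface

Orientations are given as [roll, pitch, yaw] about the fixed x, y, z axes, in that order (R = Rz(yaw) Ry(pitch) Rx(roll)).
In Python, from cell import manip gives the robot as it stands. The module is installed in compiled form; this text tells all that it offers.
- The arm moves only by the shell command python3 -m inch 'ROWS' [FORCE]. ROWS is JSON, a list of rows, each an object of numbers: "gripper": the opening, from 0 (shut) to 1 (fully open); "dx", "dy", "dz": the shift along the world's x, y, z in m; "wx", "wy", "wz": the turn, a rotation vector about the world's x, y, z in degrees. A call has exactly 5 rows; each row is the pose to reach, as a shift and turn from the pose commanded when the call began; what a row does not reach only later rows make up. A row lasts 1/12 s, in which the tool goes at most 41.7 mm and 7.16 degrees, less where a joint would pass 70% of its speed; a pose out of reach is approached as far as the arm can. A call with a gripper value outside its range is refused whole. The fingers move at their own pace and stop on an object; FORCE is the grip in N (left out, the last holds). Time passes only in rows, so rows that repeat a pose let the fingers close, or fill a call up. It gives the time, the measured TCP pose, the force, the opening and the grip force at its end, in the units of the state.
- manip.read_state(): the state, without advancing time (a new reading comes with each control period).
- manip.camera(name): name is "scene" or "top"; returns the picture (480x640x3 uint8, blue, green, red); there is no depth.
- manip.camera_info(name): a dict with "camera_matrix" (3x3 intrinsics, pixels), "R" (3x3) and "t" (3): a world point X has camera coordinates R X + t. Camera axes: x right, y down, z forward; pixel columns grow to the right and rows downward; lengths in mm; the calibration is good to about 2 mm. A picture is of the moment at which its call begins. camera_info takes no time and is no camera call.
- manip.sign_off(): hands the job in; it is judged then, once.
The state is a dict: "clock": time; "joints": joint angles; "qd": joint speeds; "effort": joint torques, N m; "eef_pos": TCP position; "eef_rot": TCP orientation; "wrist_force": force on the tool from outside, world axes, zero at the start; "moment": the same for the moment, N m; "finger_gap": finger opening in mm; "finger_force": force on a finger pad.
Only numpy, scipy, OpenCV 4.12 (cv2) and the standard library are available. Lean on these libraries where they do the work, as an engineer would, in place of code of your own. Each camera call takes 0.05 s, during which the arm holds its last target. There are 200 camera calls.

## Task

Help a colleague load the dry bath: lift the metal tube block out of the white tub and, without dropping it, stand it upright near the middle of the green mat and let go of it while the bath's lid is still shut. Then lift the bath's lid with the fingers (the orange bar is its handle) to 60 degrees open, give or take 6, and finish while holding it still there (it falls shut if let go). Leave the bottle, the jar and the tip box alone.

Things in the scene. Friction and masses are not known exactly. Their poses are not given: they have to be found in the camera images.
- bath: Dry bath (small heater), white housing 200 (x) x 190 (y) x 86 mm high, fixed to the bench; origin at the centre of its underside, its own -x side is the front with the grey control panel, turned up to 15 degrees from facing the robot. It stands left or right of the mat.
- lid (a joint): Opening angle of the bath's lid, rad: 0 shut, grows as the front edge rises, stop at 1.40; 60 degrees is 1.047. The lid is a blue plate 200 x 190 x 8 mm, about 0.35 kg, on a hinge along the bath's rear top edge; it moves freely and falls shut by its weight from any angle (about 2 N upwards at the bar carries it).
- lid_bar (a point): Middle of the lid's orange front bar: round, 10 mm thick, 92 mm long, along the bath's y, an arm at each end. It lies in the plane of the lid, 40 mm in front of the lid's front edge and the housing, free space all round (90 mm above the bench when shut). Axes turn with the lid: y along the bar, x towards the hinge, z out of the lid's top.
- lid_hinge (a point): Point on the lid, 4 mm above the hinge line in the middle plane of the bath when shut; the bar's centre is 240 mm from it towards the bath's front and level with it when shut. The hinge axis lies along the bath's y, through this point to within 4 mm.
- tub: White open plastic tub 200 (x) x 170 (y) x 50 mm high, walls and floor 4 mm thick, fixed to the bench; origin at the centre of its underside. Stands on the other side of the mat from the bath. Holds only the tube block.
- block: Bare aluminium tube block 58 (x) x 34 (y) x 50 mm high with eight red and yellow tube caps 7 mm high on top, about 0.27 kg; origin at the centre of its underside, z up. At first it stands upright on the tub's floor, anyhow turned, at least 50 mm from its centre to the tub's walls.
- mat: Flat green square mat 120 x 120 x 3 mm, fixed to the bench between bath and tub; origin at the centre of its underside.
- amber: Bystander: amber bottle, 54 mm across, 120 mm high, standing loose beyond the mat; origin at the centre of its underside.
- jar: Bystander: clear jar with blue cap, 60 mm across, 80 mm high, standing loose beyond the mat; origin at the centre of its underside.
- tipbox: Bystander: blue pipette tip box 75 x 110 mm, 46 mm high with its yellow tips, loose between the robot and the mat; origin at the centre of its underside.
Things that resemble listed ones, but are neither listed nor needed, are in the scene too. Several things have the shape of the block; the one meant has the colours described above.

How it is judged (in metres and radians):
On the way:
1. the tube block stands on the mat, let go, while the lid is still shut (x of block in the frame of mat between -0.042 and 0.042 m and y of block in the frame of mat between -0.042 and 0.042 m and z of block in the frame of mat between 0 and 0.007 m and angle between block's own z axis and vertical below 0.1 rad and contact force between the fingers and block below 0.1 N and linear speed of block below 0.03 m/s and value of joint lid below 0.1 rad), for 0.2 s.
At the end, for the whole second after the job is handed in: Lid at 60 degrees within 6 (0.942 to 1.152 rad), slower than 0.1 rad/s, fingers pressing on it with over 0.5 N; block upright (within 0.1 rad), at rest and untouched by the fingers on the mat, its centre within 42 mm of the mat's along both mat axes (x of block in the frame of mat between -0.042 and 0.042 m and y of block in the frame of mat between -0.042 and 0.042 m and z of block in the frame of mat between 0 and 0.007 m and angle between block's own z axis and vertical below 0.1 rad and contact force between the fingers and block below 0.1 N and linear speed of block below 0.03 m/s and value of joint lid between 0.942 and 1.152 rad and velocity of joint lid between -0.1 and 0.1 rad/s and contact force between the fingers and lid above 0.5 N); the arm keeps its last pose, push and grip.
It fails at once if the tube block is dropped (free of the fingers and faster than 0.45 m/s, a fall of about 1 cm) (contact force between the fingers and block below 0.05 N and linear speed of block above 0.45 m/s).
It fails at once if bottle, jar or tip box shifted by more than 20 mm or tipped (distance of any of amber, jar, tipbox from where it was at the start of the episode above 0.02 m or angle between any of amber, jar, tipbox's own z axis and vertical above 0.3 rad).
It also fails if it takes over 58 s, if anything falls off the work surface, if the arm or the gripper's body presses on something with over 40 N, if the wrist force passes 120 N, or if a joint passes its speed limit or range.

## Working session

There is one attempt and no reset: what is moved stays moved. The work goes in short steps, Python scripts to look and compute and a shell command to move; the robot and the scene stay as the last step left them, time stands still between calls to the robot, and variables do not carry over. Pictures are saved under pics/ and viewed, at most 10 in all, crops included, and the job is handed in when it is done.

```bash
mkdir -p pics; python3 - <<'E'
from cell import manip
import cv2,numpy as np
for n in("scene","top"):
    cv2.imwrite(f"pics/{n}0.png",manip.camera(n)); i=manip.camera_info(n)
    print(n,np.round(i["camera_matrix"],1).tolist(),np.round(i["R"],3).tolist(),np.round(i["t"],1).tolist())
print(manip.read_state())
E
```

```text
scene [[489.1, 0.0, 319.8], [0.0, 489.1, 239.5], [0.0, 0.0, 1.0]] [[-0.879, 0.477, 0.005], [0.269, 0.505, -0.82], [-0.393, -0.719, -0.573]] [514.4, -79.6, 1070.4]
top [[473.7, 0.0, 313.4], [0.0, 473.7, 247.1], [0.0, 0.0, 1.0]] [[-0.013, -1.0, 0.002], [-0.986, 0.012, -0.169], [0.169, -0.005, -0.986]] [25.3, 590.9, 732.8]
{'clock': 0.1, 'joints': array([-1.24554876e+00,  3.00386581e-01,  1.52152441e+00,  8.61218899e-06,
        1.32068210e+00, -6.65967725e-02]), 'qd': array([-0.00054038, -0.00070798, -0.00099907, -0.00233331, -0.00027205,
       -0.00071725]), 'effort': array([ 1.82773609e-03, -5.32642651e+01, -3.53283727e+01,  7.09915627e-02,
        2.34476512e-02, -4.50756488e-05]), 'eef_pos': array([ 209.96789308, -508.09178077,  204.95665963]), 'eef_rot': array([-3.14059499e+00, -7.49000384e-05,  3.91842162e-01]), 'wrist_force': array([0.24312587, 0.36320337, 0.64986471]), 'moment': array([-0.02262096, -0.00826137,  0.01155579]), 'finger_force': 0.0, 'finger_gap': 94.02389574057642}
```

View pics/scene0.png

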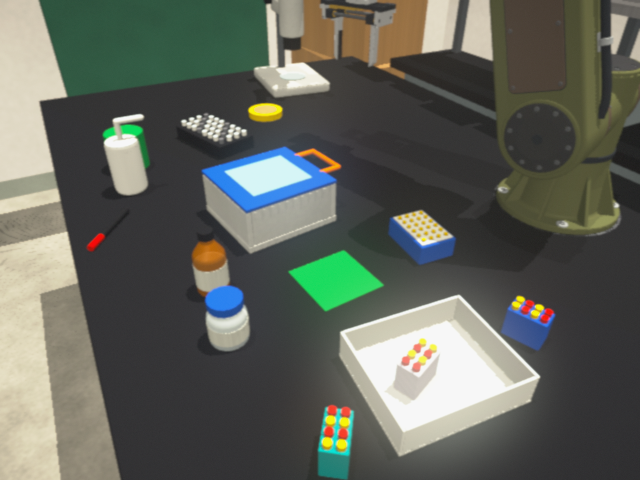

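View pics/top0.png

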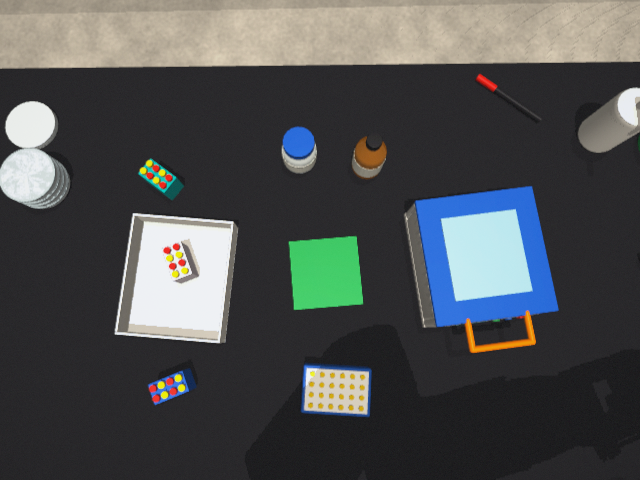

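The scene view shows the block in the tub at about (418,367) and decoy blocks outside it. In the top view the block is at (178,262), the mat at (326,273), the tip box at (336,391), and the orange bar runs roughly from (472,351) to (534,343).

```bash
cat > h.py <<'E'
from cell import manip
import cv2,numpy as np
def cast(n,px,z):
    i=manip.camera_info(n);K,R,t=[np.array(i[k],float) for k in("camera_matrix","R","t")]
    px=np.atleast_2d(np.array(px,float));d=(np.linalg.inv(K)@np.c_[px,np.ones(len(px))].T).T@R
    c=-R.T@t.reshape(3);return (c+d*((z-c[2])/d[:,2])[:,None])
def mask(im,lo,hi,roi):
    m=cv2.inRange(cv2.cvtColor(im,cv2.COLOR_BGR2HSV),lo,hi);o=np.zeros_like(m);x0,y0,x1,y1=roi;o[y0:y1,x0:x1]=m[y0:y1,x0:x1];return o
def rect(m,n,z,all=False):
    ys,xs=np.nonzero(m);P=cast(n,np.c_[xs,ys],z)[:,:2].astype(np.float32);return cv2.minAreaRect(P)
E
python3 - <<'E'
from h import *
im=cv2.imread("pics/top0.png")
c=mask(im,(0,120,120),(35,255,255),(155,235,200,290)); print("caps",rect(c,"top",61))
print("mat",rect(mask(im,(50,100,80),(75,255,255),(270,220,380,330)),"top",3))
print("tipbox",rect(mask(im,(100,100,60),(125,255,255),(290,355,385,425)),"top",30))
print("lid",rect(mask(im,(100,120,80),(125,255,255),(400,180,570,330)),"top",94))
b=mask(im,(5,150,120),(20,255,255),(455,300,545,360)); print("bar",rect(b,"top",90), b.sum()/255)
for n,p in(("bar ends",[(472,351),(534,343)]),): print(n,cast("top",p,90))
print("tub rim",cast("top",[(135,214),(237,222),(222,342),(117,333)],50))
print("amber,jar",cast("top",[(374,143)],120),cast("top",[(299,138)],80))
E
```

```text
caps ((570.4141235351562, 241.87159729003906), (52.23055648803711, 26.748416900634766), 21.82997703552246)
mat ((555.0711669921875, -2.113861083984375), (121.1600341796875, 120.92633819580078), 4.117281436920166)
tipbox ((361.1830749511719, -15.636642456054688), (111.95220947265625, 78.7853775024414), 85.77903747558594)
lid ((567.7263793945312, -249.0988311767578), (203.6574249267578, 190.9652099609375), 6.7075371742248535)
bar ((450.0751647949219, -264.11962890625), (50.77321243286133, 102.42314910888672), 6.697894096374512) 811.0
bar ends [[ 421.96222455 -219.8421439    90.        ]
 [ 432.61344094 -314.80117737   90.        ]]
tub rim [[651.02878083 315.41995075  50.        ]
 [635.25256559 144.72123912  50.        ]
 [439.13005517 165.82884491  50.        ]
 [455.43012088 334.26817973  50.        ]]
amber,jar [[743.14338074 -78.6978714  120.        ]] [[769.51786456  39.44588215  80.        ]]
```

```bash

python3 -m inch '[{"gripper":0.65,"dx":0.017,"dy":0.036,"dz":0},{"gripper":0.65,"dx":0.034,"dy":0.072,"dz":0},{"gripper":0.65,"dx":0.051,"dy":0.108,"dz":0},{"gripper":0.65,"dx":0.068,"dy":0.144,"dz":0},{"gripper":0.65,"dx":0.085,"dy":0.18,"dz":0}]' 25
python3 -m inch '[{"gripper":0.65,"dx":0.017,"dy":0.036,"dz":0},{"gripper":0.65,"dx":0.034,"dy":0.072,"dz":0},{"gripper":0.65,"dx":0.051,"dy":0.108,"dz":0},{"gripper":0.65,"dx":0.068,"dy":0.144,"dz":0},{"gripper":0.65,"dx":0.085,"dy":0.18,"dz":0}]'
python3 -m inch '[{"gripper":0.65,"dx":0.017,"dy":0.036,"dz":0},{"gripper":0.65,"dx":0.034,"dy":0.072,"dz":0},{"gripper":0.65,"dx":0.051,"dy":0.108,"dz":0},{"gripper":0.65,"dx":0.068,"dy":0.144,"dz":0},{"gripper":0.65,"dx":0.085,"dy":0.18,"dz":0}]'
```

```text
validation failed for argument at $[0]...
validation failed for argument at $[0]...
validation failed for argument at $[0]...
```

```bash

python3 -m inch '[{"gripper":0.65,"dx":0.017,"dy":0.036,"dz":0,"wx":0,"wy":0,"wz":0},{"gripper":0.65,"dx":0.034,"dy":0.072,"dz":0,"wx":0,"wy":0,"wz":0},{"gripper":0.65,"dx":0.051,"dy":0.108,"dz":0,"wx":0,"wy":0,"wz":0},{"gripper":0.65,"dx":0.068,"dy":0.144,"dz":0,"wx":0,"wy":0,"wz":0},{"gripper":0.65,"dx":0.085,"dy":0.18,"dz":0,"wx":0,"wy":0,"wz":0}]' 25
```

```text
clock: 0.52
eef_pos: [295.2, -326.4, 205.2]
eef_rot: [-3.141, 0.0, 0.391]
wrist_force: [1.3, -0.2, 1.0]
finger_gap: 64.2
finger_force: 0.0
```

```bash

python3 -m inch '[{"gripper":0.65,"dx":0.017,"dy":0.036,"dz":0,"wx":0,"wy":0,"wz":0},{"gripper":0.65,"dx":0.034,"dy":0.072,"dz":0,"wx":0,"wy":0,"wz":0},{"gripper":0.65,"dx":0.051,"dy":0.108,"dz":0,"wx":0,"wy":0,"wz":0},{"gripper":0.65,"dx":0.068,"dy":0.144,"dz":0,"wx":0,"wy":0,"wz":0},{"gripper":0.65,"dx":0.085,"dy":0.18,"dz":0,"wx":0,"wy":0,"wz":0}]'
python3 -m inch '[{"gripper":0.65,"dx":0.017,"dy":0.036,"dz":0,"wx":0,"wy":0,"wz":0},{"gripper":0.65,"dx":0.034,"dy":0.072,"dz":0,"wx":0,"wy":0,"wz":0},{"gripper":0.65,"dx":0.051,"dy":0.108,"dz":0,"wx":0,"wy":0,"wz":0},{"gripper":0.65,"dx":0.068,"dy":0.144,"dz":0,"wx":0,"wy":0,"wz":0},{"gripper":0.65,"dx":0.085,"dy":0.18,"dz":0,"wx":0,"wy":0,"wz":0}]'
python3 -m inch '[{"gripper":0.65,"dx":0.02,"dy":0.036,"dz":0,"wx":0,"wy":0,"wz":0},{"gripper":0.65,"dx":0.04,"dy":0.072,"dz":0,"wx":0,"wy":0,"wz":0},{"gripper":0.65,"dx":0.06,"dy":0.108,"dz":0,"wx":0,"wy":0,"wz":0},{"gripper":0.65,"dx":0.08,"dy":0.144,"dz":0,"wx":0,"wy":0,"wz":0},{"gripper":0.65,"dx":0.1,"dy":0.18,"dz":0,"wx":0,"wy":0,"wz":0}]'
```

```text
clock: 0.93
eef_pos: [380.2, -146.4, 205.5]
eef_rot: [3.141, -0.0, 0.392]
wrist_force: [0.6, -0.9, 0.7]
finger_gap: 61.3
finger_force: 0.0
clock: 1.35
eef_pos: [465.3, 33.8, 205.4]
eef_rot: [-3.142, 0.0, 0.392]
wrist_force: [0.3, -0.9, 0.9]
finger_gap: 61.0
finger_force: 0.0
clock: 1.77
eef_pos: [565.4, 213.8, 205.0]
eef_rot: [-3.142, 0.001, 0.392]
wrist_force: [0.7, -0.4, 0.1]
finger_gap: 61.0
finger_force: 0.0
```

```bash

python3 -m inch '[{"gripper":0.65,"dx":0.005,"dy":0.028,"dz":0,"wx":0,"wy":0,"wz":0},{"gripper":0.65,"dx":0.005,"dy":0.028,"dz":-0.03,"wx":0,"wy":0,"wz":0},{"gripper":0.65,"dx":0.005,"dy":0.028,"dz":-0.06,"wx":0,"wy":0,"wz":0},{"gripper":0.65,"dx":0.005,"dy":0.028,"dz":-0.09,"wx":0,"wy":0,"wz":0},{"gripper":0.65,"dx":0.005,"dy":0.028,"dz":-0.11,"wx":0,"wy":0,"wz":0}]'
python3 - <<'E'
from h import *
a=manip.camera("top")[180:360,90:330];b=manip.camera("scene")[290:460,330:550]
a=cv2.resize(a,(400,300));b=cv2.resize(b,(400,300));cv2.imwrite("pics/g1.png",np.hstack([a,b]))
E
```

```text
clock: 2.18
eef_pos: [568.8, 239.5, 92.0]
eef_rot: [-3.141, 0.004, 0.392]
wrist_force: [0.0, -0.4, 0.0]
finger_gap: 61.2
finger_force: 0.0
```

View pics/g1.png

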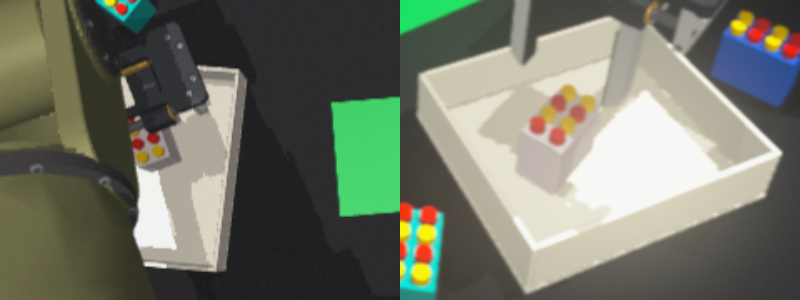

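The crops show the fingers above the block, one either side, with tips near (520,60) and (620,105). I'll cross-check the block centre from the scene view.

```bash
python3 - <<'E'
from h import *
im=cv2.imread("pics/scene0.png")
print(rect(mask(im,(0,110,120),(35,255,255),(390,330,450,385)),"scene",60))
print(rect(mask(im,(50,100,80),(75,255,255),(270,230,390,320)),"scene",3))
E
```

```text
((570.3468627929688, 243.76922607421875), (52.25283432006836, 25.321531295776367), 21.751392364501953)
((554.6410522460938, -1.783355712890625), (124.6722183227539, 125.24686431884766), 4.230072975158691)
```

Both views agree. I'll descend and grip.

```bash

python3 -m inch '[{"gripper":0.65,"dx":0,"dy":0.001,"dz":-0.025,"wx":0,"wy":0,"wz":0},{"gripper":0.65,"dx":0,"dy":0.001,"dz":-0.05,"wx":0,"wy":0,"wz":0},{"gripper":0.65,"dx":0,"dy":0.001,"dz":-0.073,"wx":0,"wy":0,"wz":0},{"gripper":0.65,"dx":0,"dy":0.001,"dz":-0.073,"wx":0,"wy":0,"wz":0},{"gripper":0.5,"dx":0,"dy":0.001,"dz":-0.073,"wx":0,"wy":0,"wz":0}]' 30
python3 -m inch '[{"gripper":0.2,"dx":0,"dy":0,"dz":0,"wx":0,"wy":0,"wz":0},{"gripper":0.2,"dx":0,"dy":0,"dz":0,"wx":0,"wy":0,"wz":0},{"gripper":0.2,"dx":0,"dy":0,"dz":0,"wx":0,"wy":0,"wz":0},{"gripper":0.2,"dx":0,"dy":0,"dz":0,"wx":0,"wy":0,"wz":0},{"gripper":0.2,"dx":0,"dy":0,"dz":0,"wx":0,"wy":0,"wz":0}]' 30
```

```text
clock: 2.7
eef_pos: [570.3, 240.7, 23.4]
eef_rot: [-3.142, 0.0, 0.392]
wrist_force: [0.2, 0.4, 0.5]
finger_gap: 57.5
finger_force: 0.0
clock: 3.12
eef_pos: [570.6, 241.2, 24.1]
eef_rot: [-3.141, -0.002, 0.392]
wrist_force: [-2.5, 1.5, 7.6]
finger_gap: 33.7
finger_force: 30.0
```

```bash

python3 -m inch '[{"gripper":0.2,"dx":0,"dy":0,"dz":0.01,"wx":0,"wy":0,"wz":0},{"gripper":0.2,"dx":0,"dy":0,"dz":0.03,"wx":0,"wy":0,"wz":0},{"gripper":0.2,"dx":0,"dy":0,"dz":0.055,"wx":0,"wy":0,"wz":0},{"gripper":0.2,"dx":0,"dy":0,"dz":0.08,"wx":0,"wy":0,"wz":0},{"gripper":0.2,"dx":0,"dy":0,"dz":0.09,"wx":0,"wy":0,"wz":0}]'
python3 -m inch '[{"gripper":0.2,"dx":-0.001,"dy":-0.015,"dz":0,"wx":0,"wy":0,"wz":0},{"gripper":0.2,"dx":-0.003,"dy":-0.04,"dz":0,"wx":0,"wy":0,"wz":0},{"gripper":0.2,"dx":-0.004,"dy":-0.07,"dz":0,"wx":0,"wy":0,"wz":0},{"gripper":0.2,"dx":-0.006,"dy":-0.1,"dz":0,"wx":0,"wy":0,"wz":0},{"gripper":0.2,"dx":-0.008,"dy":-0.13,"dz":0,"wx":0,"wy":0,"wz":0}]'
python3 -m inch '[{"gripper":0.2,"dx":-0.001,"dy":-0.03,"dz":0,"wx":0,"wy":0,"wz":0},{"gripper":0.2,"dx":-0.003,"dy":-0.06,"dz":0,"wx":0,"wy":0,"wz":0},{"gripper":0.2,"dx":-0.005,"dy":-0.09,"dz":0,"wx":0,"wy":0,"wz":0},{"gripper":0.2,"dx":-0.007,"dy":-0.107,"dz":0,"wx":0,"wy":0,"wz":0},{"gripper":0.2,"dx":-0.008,"dy":-0.113,"dz":0,"wx":0,"wy":0,"wz":0}]'
```

```text
clock: 3.53
eef_pos: [571.1, 241.0, 116.5]
eef_rot: [3.141, -0.004, 0.392]
wrist_force: [-0.5, 0.4, -1.6]
finger_gap: 33.9
finger_force: 30.0
clock: 3.95
eef_pos: [560.9, 108.7, 111.2]
eef_rot: [-3.141, 0.002, 0.392]
wrist_force: [-0.1, -0.5, -3.4]
finger_gap: 33.6
finger_force: 30.0
clock: 4.37
eef_pos: [552.9, -5.3, 111.3]
eef_rot: [-3.141, 0.002, 0.389]
wrist_force: [-0.0, -0.5, -2.8]
finger_gap: 33.7
finger_force: 30.0
```

```bash

python3 -m inch '[{"gripper":0.2,"dx":0,"dy":0.002,"dz":-0.02,"wx":0,"wy":0,"wz":0},{"gripper":0.2,"dx":0,"dy":0.002,"dz":-0.045,"wx":0,"wy":0,"wz":0},{"gripper":0.2,"dx":0,"dy":0.002,"dz":-0.07,"wx":0,"wy":0,"wz":0},{"gripper":0.2,"dx":0,"dy":0.002,"dz":-0.083,"wx":0,"wy":0,"wz":0},{"gripper":0.2,"dx":0,"dy":0.002,"dz":-0.083,"wx":0,"wy":0,"wz":0}]'
python3 - <<'E'
from h import *
b=manip.camera("scene")[180:340,230:440]
cv2.imwrite("pics/p1.png",cv2.resize(b,None,fx=3,fy=3))
E
```

```text
clock: 4.78
eef_pos: [551.6, -0.0, 25.8]
eef_rot: [-3.139, 0.006, 0.392]
wrist_force: [-0.3, -0.1, -3.4]
finger_gap: 33.9
finger_force: 30.0
```

View pics/p1.png

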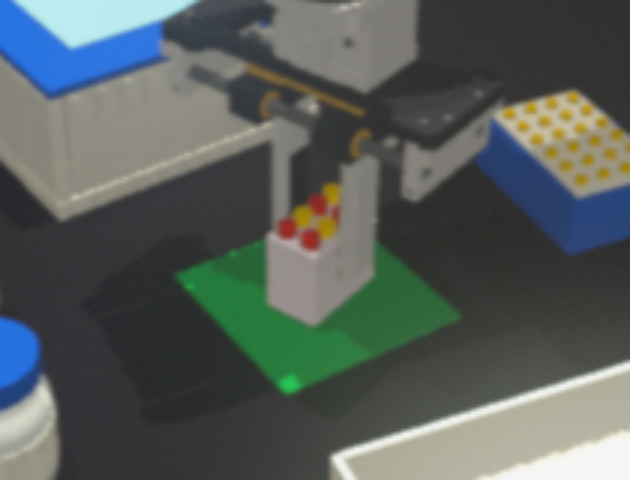

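The block is held upright just above the middle of the mat, with its base near (315,320). I'll lower it the last few millimetres.

```bash

python3 -m inch '[{"gripper":0.2,"dx":0,"dy":0,"dz":-0.001,"wx":0,"wy":0,"wz":0},{"gripper":0.2,"dx":0,"dy":0,"dz":-0.002,"wx":0,"wy":0,"wz":0},{"gripper":0.2,"dx":0,"dy":0,"dz":-0.003,"wx":0,"wy":0,"wz":0},{"gripper":0.2,"dx":0,"dy":0,"dz":-0.003,"wx":0,"wy":0,"wz":0},{"gripper":0.2,"dx":0,"dy":0,"dz":-0.003,"wx":0,"wy":0,"wz":0}]'
```

```text
clock: 5.25
eef_pos: [554.2, -0.3, 26.9]
eef_rot: [3.141, -0.001, 0.392]
wrist_force: [0.6, -0.1, -3.1]
finger_gap: 33.6
finger_force: 30.0
```

```bash

python3 -m inch '[{"gripper":0.2,"dx":0,"dy":0,"dz":-0.001,"wx":0,"wy":0,"wz":0},{"gripper":0.2,"dx":0,"dy":0,"dz":-0.002,"wx":0,"wy":0,"wz":0},{"gripper":0.2,"dx":0,"dy":0,"dz":-0.003,"wx":0,"wy":0,"wz":0},{"gripper":0.2,"dx":0,"dy":0,"dz":-0.004,"wx":0,"wy":0,"wz":0},{"gripper":0.2,"dx":0,"dy":0,"dz":-0.004,"wx":0,"wy":0,"wz":0}]'
```

```text
clock: 5.67
eef_pos: [554.0, -0.3, 23.1]
eef_rot: [3.142, 0.0, 0.392]
wrist_force: [-5.4, 0.3, 6.8]
finger_gap: 33.9
finger_force: 30.0
```

```bash

python3 -m inch '[{"gripper":0.45,"dx":0,"dy":0,"dz":0,"wx":0,"wy":0,"wz":0},{"gripper":0.6,"dx":0,"dy":0,"dz":0,"wx":0,"wy":0,"wz":0},{"gripper":0.6,"dx":0,"dy":0,"dz":0,"wx":0,"wy":0,"wz":0},{"gripper":0.6,"dx":0,"dy":0,"dz":0,"wx":0,"wy":0,"wz":0},{"gripper":0.6,"dx":0,"dy":0,"dz":0,"wx":0,"wy":0,"wz":0}]'
python3 -m inch '[{"gripper":0.6,"dx":0,"dy":0,"dz":0.015,"wx":0,"wy":0,"wz":0},{"gripper":0.6,"dx":0,"dy":0,"dz":0.04,"wx":0,"wy":0,"wz":0},{"gripper":0.6,"dx":0,"dy":0,"dz":0.07,"wx":0,"wy":0,"wz":0},{"gripper":0.6,"dx":0,"dy":0,"dz":0.1,"wx":0,"wy":0,"wz":0},{"gripper":0.6,"dx":0,"dy":0,"dz":0.125,"wx":0,"wy":0,"wz":0}]'
python3 -m inch '[{"gripper":0.35,"dx":-0.012,"dy":-0.026,"dz":0,"wx":0,"wy":0,"wz":7},{"gripper":0.35,"dx":-0.025,"dy":-0.053,"dz":0,"wx":0,"wy":0,"wz":14},{"gripper":0.35,"dx":-0.037,"dy":-0.08,"dz":0,"wx":0,"wy":0,"wz":21},{"gripper":0.35,"dx":-0.05,"dy":-0.106,"dz":0,"wx":0,"wy":0,"wz":28},{"gripper":0.35,"dx":-0.062,"dy":-0.133,"dz":0,"wx":0,"wy":0,"wz":35}]'
python3 -m inch '[{"gripper":0.35,"dx":-0.012,"dy":-0.026,"dz":0,"wx":0,"wy":0,"wz":7},{"gripper":0.35,"dx":-0.025,"dy":-0.053,"dz":0,"wx":0,"wy":0,"wz":14},{"gripper":0.35,"dx":-0.037,"dy":-0.08,"dz":0,"wx":0,"wy":0,"wz":21},{"gripper":0.35,"dx":-0.05,"dy":-0.106,"dz":0,"wx":0,"wy":0,"wz":28},{"gripper":0.35,"dx":-0.062,"dy":-0.133,"dz":0,"wx":0,"wy":0,"wz":35}]'
python3 -m inch '[{"gripper":0.35,"dx":0,"dy":0,"dz":0,"wx":0,"wy":0,"wz":4},{"gripper":0.35,"dx":0,"dy":0,"dz":0,"wx":0,"wy":0,"wz":4.2},{"gripper":0.35,"dx":0,"dy":0,"dz":0,"wx":0,"wy":0,"wz":4.2},{"gripper":0.35,"dx":0,"dy":0,"dz":0,"wx":0,"wy":0,"wz":4.2},{"gripper":0.35,"dx":0,"dy":0,"dz":0,"wx":0,"wy":0,"wz":4.2}]'
python3 - <<'E'
from h import *
a=manip.camera("top");b=manip.camera("scene")
cv2.imwrite("pics/b.png",np.hstack([cv2.resize(a,(400,300)),cv2.resize(b,(400,300))]))
cv2.imwrite("pics/a.png",a)
E
```

```text
clock: 6.08
eef_pos: [554.1, -0.3, 22.4]
eef_rot: [3.142, -0.0, 0.392]
wrist_force: [-0.0, 0.4, -0.5]
finger_gap: 56.1
finger_force: 0.0
clock: 6.5
eef_pos: [554.2, -0.3, 149.6]
eef_rot: [3.141, -0.001, 0.392]
wrist_force: [1.1, 0.4, 0.3]
finger_gap: 56.5
finger_force: 0.0
clock: 6.92
eef_pos: [491.2, -134.3, 147.5]
eef_rot: [3.141, -0.0, 1.009]
wrist_force: [-0.2, -0.6, -0.2]
finger_gap: 33.0
finger_force: 0.0
clock: 7.33
eef_pos: [429.2, -267.4, 147.5]
eef_rot: [3.141, 0.0, 1.62]
wrist_force: [0.5, -0.4, 0.1]
finger_gap: 33.0
finger_force: 0.0
clock: 7.75
eef_pos: [430.4, -265.7, 147.5]
eef_rot: [3.142, 0.0, 1.686]
wrist_force: [-0.9, -1.0, -0.0]
finger_gap: 32.9
finger_force: 0.0
```

View pics/b.png

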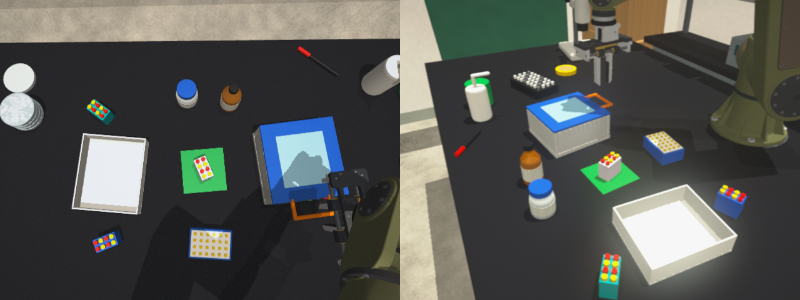

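The block is standing upright and released in the middle of the mat, with the lid shut. The fingers are above the bar. I'll descend to straddle it and close.

```bash

python3 -m inch '[{"gripper":0.35,"dx":-0.001,"dy":0,"dz":-0.02,"wx":0,"wy":0,"wz":0},{"gripper":0.35,"dx":-0.001,"dy":0,"dz":-0.035,"wx":0,"wy":0,"wz":0},{"gripper":0.35,"dx":-0.001,"dy":0,"dz":-0.045,"wx":0,"wy":0,"wz":0},{"gripper":0.35,"dx":-0.001,"dy":0,"dz":-0.052,"wx":0,"wy":0,"wz":0},{"gripper":0.35,"dx":-0.001,"dy":0,"dz":-0.058,"wx":0,"wy":0,"wz":0}]' 12
python3 -m inch '[{"gripper":0.35,"dx":0,"dy":0,"dz":-0.008,"wx":0,"wy":0,"wz":0},{"gripper":0.35,"dx":0,"dy":0,"dz":-0.015,"wx":0,"wy":0,"wz":0},{"gripper":0.35,"dx":0,"dy":0,"dz":-0.015,"wx":0,"wy":0,"wz":0},{"gripper":0.35,"dx":0,"dy":0,"dz":-0.015,"wx":0,"wy":0,"wz":0},{"gripper":0.35,"dx":0,"dy":0,"dz":-0.015,"wx":0,"wy":0,"wz":0}]'
python3 -m inch '[{"gripper":0.2,"dx":0,"dy":0,"dz":0,"wx":0,"wy":0,"wz":0},{"gripper":0.1,"dx":0,"dy":0,"dz":0,"wx":0,"wy":0,"wz":0},{"gripper":0,"dx":0,"dy":0,"dz":0,"wx":0,"wy":0,"wz":0},{"gripper":0,"dx":0,"dy":0,"dz":0,"wx":0,"wy":0,"wz":0},{"gripper":0,"dx":0,"dy":0,"dz":0,"wx":0,"wy":0,"wz":0}]' 15
```

```text
clock: 8.27
eef_pos: [429.2, -266.2, 89.0]
eef_rot: [-3.141, -0.0, 1.687]
wrist_force: [0.2, 0.1, 0.4]
finger_gap: 32.9
finger_force: 0.0
clock: 8.68
eef_pos: [429.2, -266.5, 74.8]
eef_rot: [3.141, 0.0, 1.687]
wrist_force: [0.5, 0.3, 0.2]
finger_gap: 33.0
finger_force: 0.0
clock: 9.1
eef_pos: [429.8, -266.3, 74.8]
eef_rot: [3.14, 0.001, 1.687]
wrist_force: [6.4, 2.0, -2.2]
finger_gap: 8.8
finger_force: 15.0
```

```bash

python3 -m inch '[{"gripper":0,"dx":0.001,"dy":0,"dz":0.017,"wx":0,"wy":0,"wz":0},{"gripper":0,"dx":0.002,"dy":0,"dz":0.033,"wx":0,"wy":0,"wz":0},{"gripper":0,"dx":0.005,"dy":0.001,"dz":0.05,"wx":0,"wy":0,"wz":0},{"gripper":0,"dx":0.009,"dy":0.001,"dz":0.066,"wx":0,"wy":0,"wz":0},{"gripper":0,"dx":0.014,"dy":0.002,"dz":0.082,"wx":0,"wy":0,"wz":0}]'
```

```text
clock: 9.52
eef_pos: [446.2, -264.2, 157.8]
eef_rot: [3.134, 0.002, 1.687]
wrist_force: [31.6, -3.4, -13.8]
finger_gap: 10.1
finger_force: 15.0
```

```bash

python3 -m inch '[{"gripper":0,"dx":0.002,"dy":0,"dz":0,"wx":0,"wy":0,"wz":0},{"gripper":0,"dx":0.003,"dy":0,"dz":0,"wx":0,"wy":0,"wz":0},{"gripper":0,"dx":0.003,"dy":0,"dz":0,"wx":0,"wy":0,"wz":0},{"gripper":0,"dx":0.003,"dy":0,"dz":0,"wx":0,"wy":0,"wz":0},{"gripper":0,"dx":0.003,"dy":0,"dz":0,"wx":0,"wy":0,"wz":0}]' 10
```

```text
clock: 9.93
eef_pos: [446.0, -264.4, 156.0]
eef_rot: [3.142, -0.0, 1.687]
wrist_force: [4.9, -2.1, -3.3]
finger_gap: 9.7
finger_force: 10.0
```

```bash

python3 -m inch '[{"gripper":0,"dx":0.0075,"dy":0.0005,"dz":0.0155,"wx":0,"wy":0,"wz":0},{"gripper":0,"dx":0.015,"dy":0.0015,"dz":0.0305,"wx":0,"wy":0,"wz":0},{"gripper":0,"dx":0.0235,"dy":0.0025,"dz":0.045,"wx":0,"wy":0,"wz":0},{"gripper":0,"dx":0.033,"dy":0.0035,"dz":0.059,"wx":0,"wy":0,"wz":0},{"gripper":0,"dx":0.0435,"dy":0.0045,"dz":0.072,"wx":0,"wy":0,"wz":0}]'
python3 -m inch '[{"gripper":0,"dx":0,"dy":0,"dz":0,"wx":0,"wy":0,"wz":0},{"gripper":0,"dx":0,"dy":0,"dz":0,"wx":0,"wy":0,"wz":0},{"gripper":0,"dx":0,"dy":0,"dz":0,"wx":0,"wy":0,"wz":0},{"gripper":0,"dx":0,"dy":0,"dz":0,"wx":0,"wy":0,"wz":0},{"gripper":0,"dx":0,"dy":0,"dz":0,"wx":0,"wy":0,"wz":0}]'
```

```text
clock: 10.35
eef_pos: [488.9, -259.4, 228.8]
eef_rot: [-3.139, -0.002, 1.686]
wrist_force: [-1.4, 3.8, -2.1]
finger_gap: 9.6
finger_force: 10.0
clock: 10.77
eef_pos: [488.3, -259.5, 228.1]
eef_rot: [-3.139, -0.002, 1.687]
wrist_force: [-7.4, 4.4, 4.0]
finger_gap: 10.0
finger_force: 10.0
```

```bash

python3 -m inch '[{"gripper":0,"dx":0.011,"dy":0.001,"dz":0.0125,"wx":0,"wy":0,"wz":0},{"gripper":0,"dx":0.023,"dy":0.0025,"dz":0.024,"wx":0,"wy":0,"wz":0},{"gripper":0,"dx":0.036,"dy":0.004,"dz":0.035,"wx":0,"wy":0,"wz":0},{"gripper":0,"dx":0.0495,"dy":0.0055,"dz":0.0445,"wx":0,"wy":0,"wz":0},{"gripper":0,"dx":0.0635,"dy":0.007,"dz":0.0535,"wx":0,"wy":0,"wz":0}]'
python3 -m inch '[{"gripper":0,"dx":0,"dy":0,"dz":0,"wx":0,"wy":0,"wz":0},{"gripper":0,"dx":0,"dy":0,"dz":0,"wx":0,"wy":0,"wz":0},{"gripper":0,"dx":0,"dy":0,"dz":0,"wx":0,"wy":0,"wz":0},{"gripper":0,"dx":0,"dy":0,"dz":0,"wx":0,"wy":0,"wz":0},{"gripper":0,"dx":0,"dy":0,"dz":0,"wx":0,"wy":0,"wz":0}]'
python3 - <<'E'
from h import *
a=manip.camera("top");b=manip.camera("scene")
cv2.imwrite("pics/e.png",np.hstack([cv2.resize(a,(400,300)),cv2.resize(b,(400,300))]))
cv2.imwrite("pics/e2.png",b)
E
```

```text
clock: 11.18
eef_pos: [552.9, -252.4, 282.0]
eef_rot: [-3.14, -0.001, 1.687]
wrist_force: [0.7, 1.4, -3.6]
finger_gap: 9.4
finger_force: 10.0
clock: 11.6
eef_pos: [552.1, -252.6, 281.5]
eef_rot: [-3.14, -0.001, 1.687]
wrist_force: [-2.9, 3.5, 3.4]
finger_gap: 9.8
finger_force: 10.0
```

View pics/e2.png

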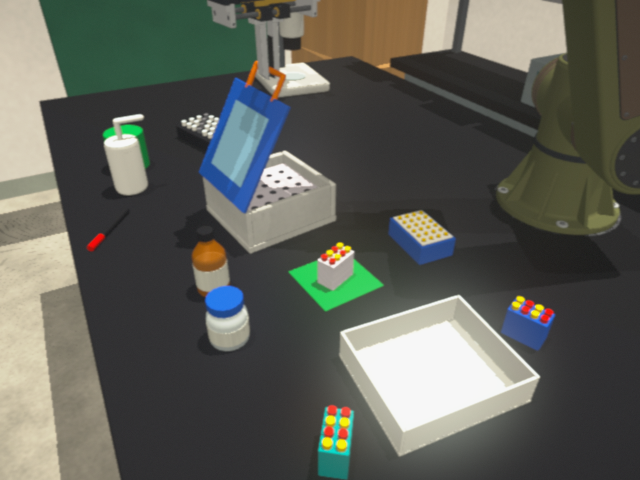

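The block still stands on the mat at (336,266), and the lid is held open with its front edge running from about (241,81) to (288,97). I'll check the angle against those corners.

```bash
python3 - <<'E'
from h import *
im=cv2.imread("pics/e2.png")
m=mask(im,(105,150,90),(122,255,255),(190,70,300,215));c=max(cv2.findContours(m,0,2)[0],key=cv2.contourArea)
print("lid quad",cv2.approxPolyDP(c,6,True)[:,0].tolist())
i=manip.camera_info("scene");K,R,t=[np.array(i[k],float) for k in("camera_matrix","R","t")]
ex=np.array([.993,.117,0]);ey=np.array([-.117,.993,0]);H=np.array([667,-237,86.])
for d in(54,57,60,63,66):
    a=np.radians(d);u=-ex*np.cos(a)+[0,0,np.sin(a)];n=ex*np.sin(a)+[0,0,np.cos(a)]
    P=[H+u*200+n*8+s*95*ey for s in(1,-1)];q=[K@(R@p+t.reshape(3)) for p in P];print(d,[np.round(v[:2]/v[2]).tolist() for v in q])
s=manip.read_state();print(s["clock"],np.abs(s["qd"]).max(),s["finger_force"])
E
```

```text
lid quad [[234, 78], [199, 172], [245, 211], [289, 107]]
54 [[297.0, 110.0], [244.0, 81.0]]
57 [[293.0, 108.0], [240.0, 79.0]]
60 [[288.0, 106.0], [235.0, 77.0]]
63 [[283.0, 104.0], [230.0, 76.0]]
66 [[278.0, 103.0], [225.0, 74.0]]
11.7 0.0016449019325544799 10.002071410417557
```

The corners match 60°, and the arm is still with a 10 N grip.

```bash
python3 -c "from cell import manip; print(manip.sign_off())"
```

```text
the job is handed in; nothing more can be done
None
```

The job is handed in: the tube block stands upright and released near the middle of the mat, placed while the lid was shut, and the gripper is holding the bath lid still at about 60° with a 10 N grip; the sign-off call returned no verdict.

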